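# Fill the empty bays of the tin rack and close its bail

## Robot

A 6-joint arm with a two-finger parallel gripper is mounted at the origin on the work surface. World frame = base frame: x ahead of the robot, y to its left, z up, the work surface at z = 0. Lengths are in m, angles in rad, forces in N, time in s.
With the tool pointing down it reaches from about 0.3 to 0.875 m from the base axis. Payload 6.4 kg.
Tool frame: the origin (TCP) lies between the finger pads; the fingertips stand 19 mm ahead of it and the grasp point (between the pads) is the TCP (ctrl.tips_ahead is the z of the fingertips in the tool frame, in m); z points along the fingers, y is the line along which they close (so a half turn about z gives the same grasp; the last joint's range is limited). The gripper opens to 85 mm and grips with 20 to 120 N. Pads are 22 mm wide; open, the fingers measure 114 mm over their backs; the gripper's body (76 mm by 85 mm) begins 54 mm behind the grasp point. The pads swing forward as they close: fully open they stand 13 mm farther back than shut.
Start: joints at [1.038, 0.181, 1.607, -0, 1.354, -0.206], TCP at [0.185, 0.545, 0.214] pointing down, gripper open.
Joint ranges: [-2.99, 2.99], [-0.89, 2.07], [0.3, 2.58], [-1.14, 4.28], [0, 2.63], [-3.12, 3.12]. Speed limits (rad/s): [2.57, 2.57, 3.01, 3.14, 3.14, 3.14].

## Interface

Orientations are given as a unit quaternion [w, x, y, z].
In Python, from bench import readout, vision, ctrl gives the robot as it stands.
- The arm moves only by the tool play_rows, never from a script. Its arguments are lists of equal length, an entry for each row: "xyz": the shift along the tool's x, y, z in mm, a list of three; "rot": the turn, a rotation vector about the tool's x, y, z in rad, a list of three; "grip": the opening, from 0 (shut) to 1 (fully open). In form: {"xyz": [[x, y, z], ...], "rot": [[rx, ry, rz], ...], "grip": [grip, ...]}. A call has exactly 10 rows; each row is the pose to reach, as a shift and turn from the pose commanded when the call began, along the tool's axes at that moment; what a row does not reach only later rows make up. A row lasts 1/8 s, in which the tool goes at most 62.5 mm and 10.7 degrees, less where a joint would pass 70% of its speed; a pose out of reach is approached as far as the arm can. A call with a gripper value outside its range is refused whole. The fingers move at their own pace and stop on an object; the grip force is fixed at half the most. Time passes only in rows, so rows that repeat a pose let the fingers close, or fill a call up. It gives the time, the measured TCP pose, the force, the opening and the grip force at its end, in the units of the state.
- readout.get_obs(): the state, without advancing time (a new reading comes with each control period).
- vision.camera(name): name is "side" or "top"; returns a dict with "color" (420x560x3 uint8, red, green, blue), "depth" (420x560 float32, m along the optical axis (not along the pixel's ray), 0 where there is no reading), "camera_matrix" (3x3 intrinsics, pixels), "extrinsics" (4x4, takes a point from camera to world coordinates). Camera axes: x right, y down, z forward; pixel columns grow to the right and rows downward; lengths in m; the calibration is good to about 2 mm. A picture is of the moment at which its call begins.
- ctrl.hand_in(): hands the job in; it is judged then, once.
The state is a dict: "time_s": time; "q": joint angles; "dq": joint speeds; "joint_efforts": joint torques, N m; "eef_pos": TCP position; "eef_rot": TCP orientation; "wrist_force": force on the tool from outside, world axes, zero at the start; "torque": the same for the moment, N m; "opening": opening from 0.0 (shut) to 1.0 (fully open); "grasp_force": force on a finger pad.
Only numpy, scipy, OpenCV 4.12 (cv2) and the standard library are available. Lean on these libraries where they do the work, as an engineer would, in place of code of your own. Each camera call takes 0.05 s, during which the arm holds its last target. There are 200 camera calls.

## Task

Two of the four bays of the loading rack are empty. Slide the two spare blue-lidded tins over the bench into the empty bays, one in each and pushed fully home against the back wall, without lifting them off the bench or tipping them, while the red bail stays up. When all four bays are full, swing the bail forward and down until it is fully closed in front of the tins; leave the jar, the wrench and the gauge where they are.

Things in the scene. Friction and masses are not known exactly. Their poses are not given: they have to be found in the camera images.
- rack: Fixed rack, one row of 4 bays along its y axis, 450 mm wide. Origin on the bench, centre of the row; x points into the bays (open at -x, to the robot). White partitions 10 mm thick, 40 high, round noses, from x=-50 to +50 mm; bays 100 mm wide, floor is the bare bench with a thin dark mark; back wall 45 mm high, its face at x=+46, behind it a 4 mm thick foot to x=+84
- bay_1 (a point): Where the centre of a tin lies when it is home in bay 1 (counted from the robot's left, +y): 25 mm above the bench, rack x=0, rack y=165 mm; axes as the rack's
- bay_2 (a point): Where the centre of a tin lies when it is home in bay 2 (counted from the robot's left, +y): 25 mm above the bench, rack x=0, rack y=55 mm; axes as the rack's
- bay_3 (a point): Where the centre of a tin lies when it is home in bay 3 (counted from the robot's left, +y): 25 mm above the bench, rack x=0, rack y=-55 mm; axes as the rack's
- bay_4 (a point): Where the centre of a tin lies when it is home in bay 4 (counted from the robot's left, +y): 25 mm above the bench, rack x=0, rack y=-165 mm; axes as the rack's
- tin_1_center (a point): Centre of tin 1, 25 mm above its underside (z axis up along the tin). Flat round steel tin with blue lid, 90 mm diameter, 50 mm high, about 0.25 kg, too wide for most grippers. Two of the four identical tins stand in bays at the start, the other two are the spares, standing free on the bench in front of the rack; which is which varies
- tin_2_center (a point): Centre of tin 2, 25 mm above its underside (z axis up along the tin). Flat round steel tin with blue lid, 90 mm diameter, 50 mm high, about 0.25 kg, too wide for most grippers. Two of the four identical tins stand in bays at the start, the other two are the spares, standing free on the bench in front of the rack; which is which varies
- tin_3_center (a point): Centre of tin 3, 25 mm above its underside (z axis up along the tin). Flat round steel tin with blue lid, 90 mm diameter, 50 mm high, about 0.25 kg, too wide for most grippers. Two of the four identical tins stand in bays at the start, the other two are the spares, standing free on the bench in front of the rack; which is which varies
- tin_4_center (a point): Centre of tin 4, 25 mm above its underside (z axis up along the tin). Flat round steel tin with blue lid, 90 mm diameter, 50 mm high, about 0.25 kg, too wide for most grippers. Two of the four identical tins stand in bays at the start, the other two are the spares, standing free on the bench in front of the rack; which is which varies
- bail (a joint): Angle of the red bail, rad: 0 = fully closed on its stop (arms level, crossbar in front of the tins), 1.57 = upright, 2.15 = leaning fully back; starts leaning back. Crossbar middle at rack x = 20 - 85 cos(angle), z = 30 + 85 sin(angle) mm. Stiff hinge: it stays where left; about 2 to 6 N across it at the crossbar moves it. A tin more than about 12 mm short of home blocks it
- bail_bar (a point): Middle of the bail's crossbar. The bail is a U of 10 mm round red bar: a straight crossbar 468 mm long, parallel to the row, 85 mm from the hinge axis, and an arm outside each end of the rack
- bail_hinge (a point): Middle of the bail's hinge axis, at rack x=+20 mm, 30 mm above the bench; axes as the rack's
- amber_jar: Bystander: amber glass jar with white cap, 64 mm diameter, 100 mm high, on the right, nearer the robot than the gauge; origin under its centre
- wrench: Bystander: steel wrench 180 mm long lying to the left of the rack; origin under its middle
- gauge: Bystander: black dial gauge of 72 mm diameter on a small foot, about 101 mm high, right of the rack; origin under its foot

How it is judged:
On the way, in this order (a step that is already met when the one before it is completed fails the run):
1. all four bays hold a tin, home, with the bail still up (horizontal distance between any of tin_1_center, tin_2_center, tin_3_center, tin_4_center and bay_1 below 0.011 m and horizontal distance between any of tin_1_center, tin_2_center, tin_3_center, tin_4_center and bay_2 below 0.011 m and horizontal distance between any of tin_1_center, tin_2_center, tin_3_center, tin_4_center and bay_3 below 0.011 m and horizontal distance between any of tin_1_center, tin_2_center, tin_3_center, tin_4_center and bay_4 below 0.011 m and value of joint bail above 1.3 rad), for 0.2 s.
2. the bail is swung down and closed (value of joint bail below 0.1 rad), for 0.2 s.
At the end, for the whole second after the job is handed in: Each of the four bays holds one tin, its centre within 11 mm (horizontally) of the bay's home point, upright and at rest, and the bail is closed (below 0.1 rad) (horizontal distance between any of tin_1_center, tin_2_center, tin_3_center, tin_4_center and bay_1 below 0.011 m and horizontal distance between any of tin_1_center, tin_2_center, tin_3_center, tin_4_center and bay_2 below 0.011 m and horizontal distance between any of tin_1_center, tin_2_center, tin_3_center, tin_4_center and bay_3 below 0.011 m and horizontal distance between any of tin_1_center, tin_2_center, tin_3_center, tin_4_center and bay_4 below 0.011 m and linear speed of each of tin_1, tin_2, tin_3, tin_4 below 0.02 m/s and angle between each of tin_1_center, tin_2_center, tin_3_center, tin_4_center's own z axis and vertical below 0.06 rad and value of joint bail below 0.1 rad); the robot touches nothing.
It fails at once if a tin is tipped by more than 17 degrees or lifted more than 15 mm off the bench (angle between any of tin_1_center, tin_2_center, tin_3_center, tin_4_center's own z axis and vertical above 0.3 rad or height (world z) of any of tin_1_center, tin_2_center, tin_3_center, tin_4_center above 0.04 m).
It fails at once if the jar, the wrench or the gauge is moved by more than 25 mm (distance of any of amber_jar, wrench, gauge from where it was at the start of the episode above 0.025 m).
It also fails if it takes over 72 s, if anything falls off the work surface, if the arm or the gripper's body presses on something with over 40 N, if the wrist force passes 120 N, or if a joint passes its speed limit or range.

## Working session

There is one attempt and no reset: what is moved stays moved. The work goes in short steps, Python scripts to look and compute and a tool call to move; the robot and the scene stay as the last step left them, time stands still between calls to the robot, and variables do not carry over. Pictures are saved under pics/ and viewed, at most 10 in all, crops included, and the job is handed in when it is done.

Besides the shell and the picture viewer there is one more tool, called after "Emit:" as name(argument=value, ...) on one line, values as JSON. play_rows: Moves the arm, as the interface text tells. Its arguments: {"type":"object","properties":{"xyz":{"type":"array","items":{"type":"array","items":{"type":"number"}}},"rot":{"type":"array","items":{"type":"array","items":{"type":"number"}}},"grip":{"type":"array","items":{"type":"number"}}},"required":["xyz","rot","grip"]}

```bash
mkdir -p pics; ls; python3 - <<'E'
from bench import readout, vision, ctrl
import cv2,numpy as np
o=readout.get_obs();print(o['time_s'],o['eef_pos'],o['eef_rot'],o['wrist_force'],ctrl.tips_ahead)
for n in('top','side'):
    c=vision.camera(n);cv2.imwrite(f'pics/{n}0.png',c['color'][:,:,::-1]);np.savez(f'{n}0.npz',**c);print(c['camera_matrix'],c['extrinsics'])
E
```

```text
pics
0.0 [0.18425266 0.54406868 0.21297915] [-3.10633861e-04  1.62668426e-01  9.86680403e-01 -8.17750973e-04] [-0.00064672  0.59429824  0.60214456] 0.019
[[467.09482818   0.         283.87967044]
 [  0.         467.09482818 208.68754331]
 [  0.           0.           1.        ]] [[-0.0271106  -0.99296193  0.11528931  0.38577725]
 [-0.99934328  0.02969572  0.02076451 -0.02329192]
 [-0.02404196 -0.11465066 -0.9931149   1.30726785]
 [ 0.          0.          0.          1.        ]]
[[451.17628337   0.         280.20082688]
 [  0.         451.17628337 208.78095617]
 [  0.           0.           1.        ]] [[-0.99874258 -0.03087912  0.03949355  0.47998622]
 [-0.04895209  0.77063241 -0.63539703  0.62667284]
 [-0.01081451 -0.63653136 -0.771175    0.81679157]
 [ 0.          0.          0.          1.        ]]
```

View pics/top0.png

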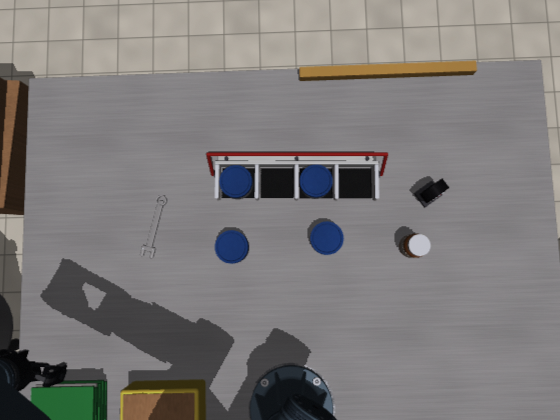

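View pics/side0.png

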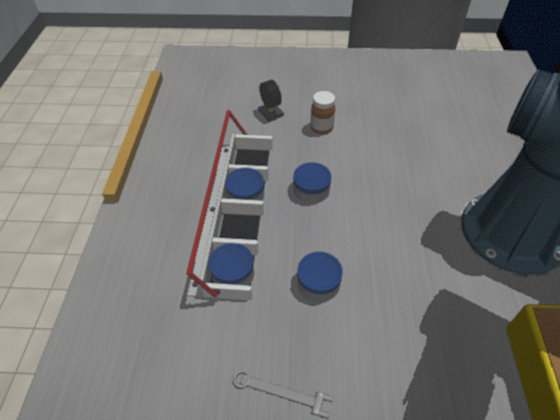

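The top view shows tins in bays 1 (236,181) and 3 (316,181), with bays 2 (277,182) and 4 (356,182) empty. The spares are at (232,247) and (326,237), and the bail leans back at row ~155. Next I'll measure positions.

```bash
cat > h.py <<'E'
import cv2,numpy as np
from bench import readout,vision,ctrl
def ray(c,uv,z):
    K,T=c['camera_matrix'],c['extrinsics']
    d=T[:3,:3]@np.linalg.solve(K,[uv[0],uv[1],1.]);p=T[:3,3]
    return p+d*(z-p[2])/d[2]
def blobs(m,a=60):
    n,l,s,ce=cv2.connectedComponentsWithStats(m.astype(np.uint8))
    return [(ce[i],s[i],l==i) for i in range(1,n) if s[i][4]>=a]
def masks(c):
    r,g,b=[c['color'][:,:,i].astype(int) for i in range(3)]
    return (b>r+50)&(b>g+40),(r>g+70)&(r>b+60)
def tins(c):
    for ce,s,m in blobs(masks(c)[0],300):
        # top lid only: fit with heights
        h=c['extrinsics'];v,u=np.nonzero(m);K=c['camera_matrix'];D=c['depth'][v,u]
        P=np.linalg.solve(K,np.stack([u,v,np.ones(len(u))]))*D
        P=h[:3,:3]@P+h[:3,3:];ok=P[2]>.043;
        (cx,cy),r=cv2.minEnclosingCircle(P[:2,ok].T.astype(np.float32))
        print('tin',ray(c,ce,.05)[:2].round(4),'circ',round(cx,4),round(cy,4),round(r,4),'z',np.median(P[2]).round(3))
E
python3 - <<'E'
from h import *
for n in('top','side'):
    c=dict(np.load(n+'0.npz'));print(n);tins(c)
    for ce,s,m in blobs(masks(c)[1]):
        if s[4]<100: continue
        print('red',ce,s)
        (x,y),(w,h),a=cv2.minAreaRect(np.argwhere(m)[:,::-1].astype(np.float32))
        print(x,y,w,h,a,'bar',ray(c,(x,y),.101))
c=dict(np.load('top0.npz'))
col=c['color'].astype(int)
w=(col.min(2)>200)
w[:140]=0;w[215:]=0
for ce,s,m in blobs(w,30):
    v,u=np.nonzero(m);print('white',s,[ray(c,p,.04)[:2].round(4).tolist() for p in [(s[0],ce[1]),(s[0]+s[2]-1,ce[1]),(ce[0],s[1]+s[3]-1)]])
b=(col.max(2)<40);b[:140]=0;b[215:]=0
for ce,s,m in blobs(b,200):
    print('dark',s,ray(c,ce,0)[:2]);q=cv2.boxPoints(cv2.minAreaRect(np.argwhere(m)[:,::-1].astype(np.float32)));print([ray(c,p,0)[:2].round(4).tolist() for p in q])
E
```

```text
top
tin [0.6127 0.1343] circ 0.5164 0.0694 0.1603 z 0.048
tin [ 0.6071 -0.0855] circ 0.5178 -0.0599 0.1371 z 0.048
tin [ 0.4497 -0.1093] circ 0.4291 -0.0849 0.0754 z 0.048
tin [0.4339 0.1484] circ 0.434 0.1488 0.0444 z 0.048
red [295.8037225 154.9323181] [207 153 181  23 591]
297.0 164.0 22.0 180.0 90.0 bar [ 0.64293903 -0.03574622  0.101     ]
side
tin [ 0.4508 -0.1087] circ 0.4638 0.2385 0.3886 z 0.05
tin [ 0.6092 -0.0795] circ 0.5492 0.2514 0.3817 z 0.049
tin [0.6152 0.139 ] circ 0.5513 0.3604 0.2758 z 0.049
tin [0.4353 0.1523] circ 0.4552 0.3664 0.2615 z 0.05
red [206.88154897 197.49430524] [188 111  42 163 439]
208.47080993652344 191.99276733398438 3.161039352416992 167.1056671142578 13.916876792907715 bar [ 0.67139666 -0.00323479  0.101     ]
dark [  7 152  18  40 349] [0.67484311 0.77410692]
[[0.6127, 0.7995], [0.7269, 0.79], [0.7195, 0.7434], [0.6056, 0.7534]]
dark [261 168  33  30 952] [0.61150903 0.0215181 ]
[[0.6562, 0.0661], [0.6533, -0.0251], [0.57, -0.0226], [0.5728, 0.0679]]
dark [339 169  33  29 948] [ 0.6043443  -0.19843241]
[[0.6462, -0.1554], [0.6433, -0.2458], [0.5633, -0.2419], [0.566, -0.1522]]
dark [414 179  35  28 440] [ 0.57556258 -0.40924004]
[[0.5703, -0.3607], [0.6232, -0.4332], [0.585, -0.4594], [0.5324, -0.3871]]
```

```bash
cat >> h.py <<'E'
from scipy.spatial.transform import Rotation as R
def go(*targets):  # (x,y,z,angle of tool x in world)
    o=readout.get_obs();r=R.from_quat(np.roll(o['eef_rot'],-1));print('t',o['time_s'],o['eef_pos'].round(4),'op',o['opening'],'F',o['wrist_force'].round(1))
    for x,y,z,a in targets:
        g=R.from_matrix(np.array([[np.cos(a),np.sin(a),0],[np.sin(a),-np.cos(a),0],[0,0,-1.]]).T.reshape(3,3).T)
        g=R.from_matrix(np.column_stack([[np.cos(a),np.sin(a),0],[np.sin(a),-np.cos(a),0],[0,0,-1]]))
        print((r.inv().apply(np.array([x,y,z])-o['eef_pos'])*1000).round(1),(r.inv()*g).as_rotvec().round(3))
E
python3 - <<'E'
from h import *
go((.45,-.025,.12,1.571),(.45,-.025,.032,1.571))
from h import *
c=dict(np.load('top0.npz'));col=c['color']
# partition tops: brightness profile along a row across bays
for v in (186,194): print(v,[(u,int(col[v,u].min())) for u in range(212,384) if col[v,u].min()>120])
E
```

```text
t 0.1 [0.1843 0.5441 0.2131] op 1.0043747349423353 F [ 0.4  0.3 -0.2]
[-434.4 -453.5   93.6] [-2.000e-03  1.000e-03  1.244e+00]
[-434.4 -453.4  181.6] [-2.000e-03  1.000e-03  1.244e+00]
186 [(212, 129), (213, 129), (214, 140), (215, 176), (216, 191), (217, 192), (218, 143), (255, 163), (256, 191), (257, 192), (258, 131), (295, 172), (296, 191), (297, 191), (298, 130), (335, 170), (336, 192), (337, 192), (338, 128), (375, 156), (376, 191), (377, 191), (378, 175), (379, 146), (380, 132), (381, 132), (382, 133), (383, 132)]
194 [(212, 128), (213, 127), (214, 149), (215, 182), (216, 192), (217, 191), (218, 131), (255, 176), (256, 192), (257, 192), (258, 131), (295, 173), (296, 192), (297, 192), (298, 158), (335, 163), (336, 191), (337, 192), (338, 127), (375, 155), (376, 191), (377, 191), (378, 183), (379, 153), (380, 132), (381, 132), (382, 132), (383, 131)]
```

Emit:
play_rows(xyz=[[-434, -453, 94], [-434, -453, 94], [-434, -453, 94], [-434, -453, 94], [-434, -453, 94], [-434, -453, 94], [-434, -453, 94], [-434, -453, 94], [-434, -453, 94], [-434, -453, 94]], rot=[[0, 0, 1.244], [0, 0, 1.244], [0, 0, 1.244], [0, 0, 1.244], [0, 0, 1.244], [0, 0, 1.244], [0, 0, 1.244], [0, 0, 1.244], [0, 0, 1.244], [0, 0, 1.244]], grip=[0.6, 0.6, 0.6, 0.6, 0.6, 0.6, 0.6, 0.6, 0.6, 0.6])

```text
time_s: 1.35
eef_pos: [0.4467, -0.0174, 0.121]
eef_rot: [0.0, 0.707, 0.707, 0.0]
wrist_force: [1.6, 0.8, 0.1]
opening: 0.597
grasp_force: 0.0
```

```bash
python3 - <<'E'
from h import *
c=dict(np.load('top0.npz'))
for u in (216.3,256.3,296.4,336.3,376.6): print(ray(c,(u,190),.04)[:2].round(4))
go((.45,-.025,.12,1.571),(.45,-.025,.032,1.571))
E
```

```text
[0.5903 0.1879]
[0.5868 0.0776]
[ 0.5834 -0.0325]
[ 0.5801 -0.1416]
[ 0.5767 -0.2514]
t 1.35 [ 0.4467 -0.0174  0.121 ] op 0.5971686115184764 F [1.6 0.8 0.1]
[-7.6  3.3  1. ] [ 0.    -0.    -0.001]
[-7.6  3.2 89. ] [ 0.    -0.    -0.001]
```

Emit:
play_rows(xyz=[[-2, 1, 45], [-4, 1, 88], [-4, 1, 88], [-15, 1, 88], [-26, 1, 88], [-37, 1, 88], [-46, 1, 88], [-54, 1, 88], [-62, 1, 88], [-70, 1, 88]], rot=[[0, 0, 0], [0, 0, 0], [0, 0, 0], [0, 0, 0], [0, 0, 0], [0, 0, 0], [0, 0, 0], [0, 0, 0], [0, 0, 0], [0, 0, 0]], grip=[0.6, 0.6, 0.6, 0.6, 0.6, 0.6, 0.6, 0.6, 0.6, 0.6])

```text
time_s: 2.6
eef_pos: [0.4472, -0.0859, 0.0332]
eef_rot: [-0.0, 0.707, 0.707, -0.0]
wrist_force: [0.5, 0.3, -0.7]
opening: 0.597
grasp_force: 0.0
```

```bash
python3 - <<'E'
from h import *
c=vision.camera('side');cv2.imwrite('pics/s1.png',c['color'][:,:,::-1]);tins(c)
go((.45,-.145,.032,1.571))
E
```

```text
tin [ 0.4453 -0.1198] circ 0.4589 0.2377 0.3897 z 0.049
tin [ 0.6084 -0.0837] circ 0.5483 0.25 0.3829 z 0.049
tin [0.6131 0.1365] circ 0.5514 0.3602 0.276 z 0.05
tin [0.4455 0.1614] circ 0.4685 0.3692 0.2579 z 0.05
t 2.65 [ 0.4474 -0.0866  0.0333] op 0.601634339942985 F [ 0.  -1.   0.1]
[-58.4   2.6   1.4] [ 0.  0. -0.]
```

View pics/s1.png

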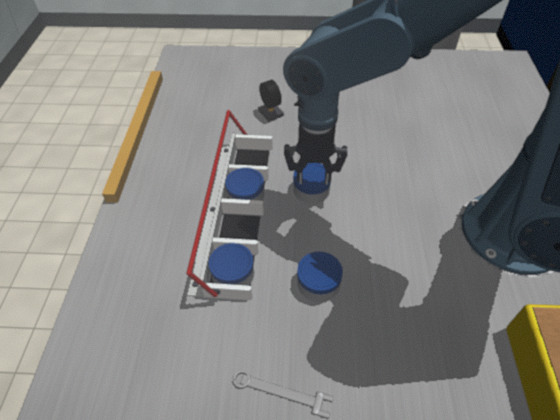

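The fingers are cradling the right spare at (312,175) from its +y side, as planned. I'll keep pushing.

Emit:
play_rows(xyz=[[-10, 1, 1], [-20, 2, 1], [-30, 2, 1], [-40, 2, 1], [-48, 2, 1], [-54, 2, 1], [-58, 2, 1], [-58, 2, 1], [-30, 2, 1], [5, 2, 1]], rot=[[0, 0, 0], [0, 0, 0], [0, 0, 0], [0, 0, 0], [0, 0, 0], [0, 0, 0], [0, 0, 0], [0, 0, 0], [0, 0, 0], [0, 0, 0]], grip=[0.6, 0.6, 0.6, 0.6, 0.6, 0.6, 0.6, 0.6, 0.6, 0.6])

```text
time_s: 3.9
eef_pos: [0.4493, -0.0799, 0.0323]
eef_rot: [0.0, 0.708, 0.707, 0.0]
wrist_force: [0.5, -0.1, 0.3]
opening: 0.602
grasp_force: 0.0
```

```bash
python3 - <<'E'
from h import *
go((.435,.23,.12,1.571),(.435,.23,.032,1.571))
E
```

```text
t 3.9 [ 0.4493 -0.0799  0.0323] op 0.6023722526899131 F [ 0.5 -0.1  0.3]
[309.9 -14.7 -87.7] [ 0.     0.    -0.002]
[ 3.099e+02 -1.480e+01  3.000e-01] [ 0.     0.    -0.002]
```

Emit:
play_rows(xyz=[[0, 0, -50], [30, -4, -88], [90, -14, -88], [150, -14, -88], [210, -14, -88], [265, -14, -88], [310, -14, -88], [310, -14, -88], [310, -14, -45], [310, -14, 0]], rot=[[0, 0, 0], [0, 0, 0], [0, 0, 0], [0, 0, 0], [0, 0, 0], [0, 0, 0], [0, 0, 0], [0, 0, 0], [0, 0, 0], [0, 0, 0]], grip=[0.6, 0.6, 0.6, 0.6, 0.6, 0.6, 0.6, 0.6, 0.6, 0.6])

```text
time_s: 5.15
eef_pos: [0.4359, 0.2294, 0.032]
eef_rot: [0.001, 0.707, 0.707, 0.001]
wrist_force: [0.3, 0.9, -0.4]
opening: 0.597
grasp_force: 0.0
```

```bash
python3 - <<'E'
from h import *
c=vision.camera('top');cv2.imwrite('pics/t2.png',c['color'][:,:,::-1]);tins(c)
go((.435,.075,.032,1.571))
E
```

```text
tin [0.6125 0.1342] circ 0.5174 0.0678 0.1602 z 0.048
tin [ 0.6071 -0.0855] circ 0.518 -0.0613 0.1377 z 0.048
tin [ 0.4496 -0.1092] circ 0.429 -0.0849 0.0754 z 0.048
tin [0.4339 0.1483] circ 0.415 0.084 0.1113 z 0.048
t 5.2 [0.431  0.2278 0.0259] op 0.6000944153312542 F [-4.8 -2.5 -3.5]
[-152.8    4.    -5.8] [-0.008  0.002 -0.001]
```

View pics/t2.png

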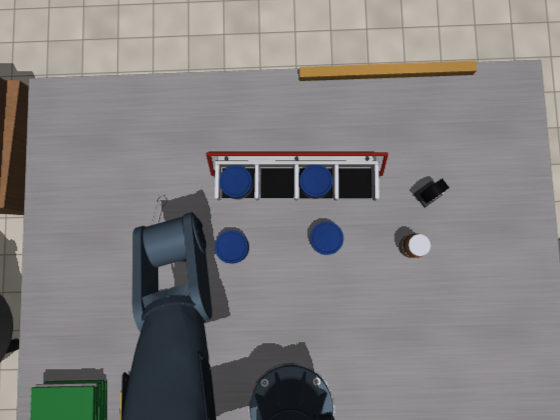

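```bash
python3 - <<'E'
from h import *
go((.435,.075,.032,1.571))
c=vision.camera('side');cv2.imwrite('pics/s2.png',c['color'][:,:,::-1]);tins(c)
go((.435,.075,.032,1.571))
E
```

```text
t 5.2 [0.431  0.2278 0.0259] op 0.6000944153312542 F [-4.8 -2.5 -3.5]
[-152.8    4.    -5.8] [-0.008  0.002 -0.001]
tin [ 0.6074 -0.0833] circ 0.5459 0.2497 0.3828 z 0.05
tin [0.6126 0.1364] circ 0.5524 0.3602 0.2763 z 0.05
t 5.25 [0.4307 0.2278 0.0279] op 0.5949644374586256 F [-0.5 -0.3  0.2]
[-152.8    4.3   -3.7] [-0.01   0.003 -0.001]
```

View pics/s2.png

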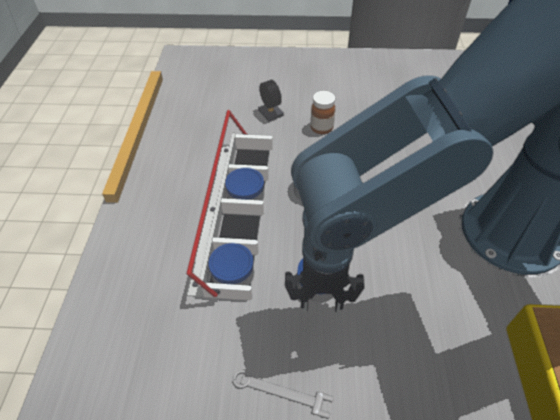

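```bash
python3 - <<'E'
from h import *
t=dict(np.load('side0.npz'))
def pr(p):
    T=np.linalg.inv(t['extrinsics']);q=t['camera_matrix']@(T[:3,:3]@p+T[:3,3]);return (q[:2]/q[2]).round(1)
for y,x in((-.086,.447),(.228,.431)):
    for z in(.014,.06,.086): print(y,z,[pr(np.array([x+d,y,z])) for d in(-.033,.033)])
im=cv2.imread('pics/s1.png')[140:220,260:370];im2=cv2.imread('pics/s2.png')[240:320,270:380]
cv2.imwrite('pics/crop.png',np.hstack([cv2.resize(i,None,fx=3.5,fy=3.5,interpolation=cv2.INTER_CUBIC) for i in(im,im2)]))
E
```

```text
-0.086 0.014 [array([326.4, 193.5]), array([298.5, 192.7])]
-0.086 0.06 [array([327.8, 180.2]), array([298.9, 179.4])]
-0.086 0.086 [array([328.6, 172.3]), array([299.2, 171.5])]
0.228 0.014 [array([337.3, 315.9]), array([303.1, 314.5])]
0.228 0.06 [array([339.5, 304.6]), array([303.8, 303.2])]
0.228 0.086 [array([340.8, 297.8]), array([304.2, 296.4])]
```

View pics/crop.png

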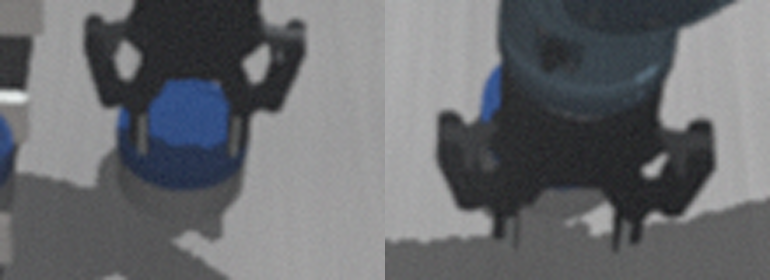

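```bash
python3 - <<'E'
from h import *
o=readout.get_obs();print(o['eef_pos'],o['q'].round(3),o['wrist_force'])
c=vision.camera('side')
D=c['depth'];T=c['extrinsics'];K=c['camera_matrix']
v,u=np.mgrid[:420,:560]
P=np.einsum('ij,jvu->ivu',T[:3,:3],np.einsum('ij,jvu->ivu',np.linalg.inv(K),np.stack([u,v,np.ones_like(u)]).astype(float))*D)+T[:3,3][:,None,None]
for uu in(301,303,305,336,338,340,342): print(uu,[(vv,P[:,vv,uu].round(3).tolist(),c['color'][vv,uu].tolist()) for vv in range(294,318,3)])
print('bench',P[2,350,400],P[2,330,250])
o=readout.get_obs();print(o['eef_pos'])
E
```

```text
[0.4307339  0.22782553 0.02794409] [ 0.243  0.258  1.945 -0.     0.949  0.243] [-0.52811096 -0.30085819  0.17294688]
301 [(294, [0.47, 0.233, 0.103], [43, 45, 50]), (297, [0.47, 0.236, 0.097], [38, 39, 38]), (300, [0.47, 0.239, 0.093], [49, 53, 52]), (303, [0.469, 0.234, 0.072], [74, 77, 80]), (306, [0.469, 0.235, 0.062], [66, 62, 64]), (309, [0.468, 0.211, 0.002], [91, 91, 92]), (312, [0.468, 0.216, 0.0], [93, 91, 92]), (315, [0.468, 0.224, 0.003], [94, 93, 95])]
303 [(294, [0.466, 0.23, 0.098], [46, 42, 45]), (297, [0.466, 0.239, 0.103], [42, 43, 46]), (300, [0.466, 0.241, 0.097], [42, 44, 45]), (303, [0.466, 0.234, 0.072], [45, 48, 50]), (306, [0.465, 0.235, 0.061], [49, 48, 52]), (309, [0.464, 0.209, 0.0], [94, 94, 94]), (312, [0.464, 0.215, -0.002], [93, 93, 95]), (315, [0.464, 0.224, 0.003], [95, 92, 93])]
305 [(294, [0.463, 0.239, 0.114], [40, 39, 43]), (297, [0.463, 0.238, 0.103], [37, 40, 42]), (300, [0.463, 0.241, 0.097], [42, 43, 46]), (303, [0.462, 0.238, 0.081], [92, 94, 96]), (306, [0.462, 0.238, 0.067], [94, 96, 97]), (309, [0.461, 0.239, 0.058], [88, 92, 93]), (312, [
[... 885 characters left out ...]
00, [0.401, 0.239, 0.098], [37, 40, 40]), (303, [0.4, 0.238, 0.086], [71, 74, 74]), (306, [0.398, 0.234, 0.066], [65, 68, 69]), (309, [0.391, 0.206, 0.001], [84, 86, 87]), (312, [0.391, 0.213, 0.002], [95, 95, 96]), (315, [0.391, 0.218, -0.001], [96, 95, 96])]
342 [(294, [0.399, 0.236, 0.115], [37, 37, 38]), (297, [0.399, 0.243, 0.116], [37, 36, 39]), (300, [0.398, 0.24, 0.099], [44, 45, 48]), (303, [0.395, 0.235, 0.079], [37, 34, 40]), (306, [0.394, 0.233, 0.065], [38, 39, 39]), (309, [0.387, 0.206, 0.001], [88, 88, 88]), (312, [0.387, 0.213, 0.001], [94, 98, 96]), (315, [0.387, 0.219, 0.001], [95, 97, 95])]
bench 0.0009675334953584969 0.002442586409405645
[0.43278713 0.2284263  0.03040358]
```

The depth image puts the fingertips about 57 mm above the bench, roughly 45 mm higher than the readout implies, so the tool passed over the tin without touching it. I'll go lower in steps and check the height against the cameras.

Emit:
play_rows(xyz=[[0, 0, 4], [0, 0, 8], [0, 0, 12], [0, 0, 16], [0, 0, 20], [0, 0, 24], [0, 0, 28], [0, 0, 30], [0, 0, 30], [0, 0, 30]], rot=[[0, 0, 0], [0, 0, 0], [0, 0, 0], [0, 0, 0], [0, 0, 0], [0, 0, 0], [0, 0, 0], [0, 0, 0], [0, 0, 0], [0, 0, 0]], grip=[0.6, 0.6, 0.6, 0.6, 0.6, 0.6, 0.6, 0.6, 0.6, 0.6])

```text
time_s: 6.55
eef_pos: [0.4354, 0.2296, 0.0024]
eef_rot: [0.0, 0.707, 0.707, 0.0]
wrist_force: [-0.1, -0.4, -0.1]
opening: 0.604
grasp_force: 0.0
```

```bash
cat >> h.py <<'E'
def cloud(c):
    T=c['extrinsics'];K=c['camera_matrix'];v,u=np.mgrid[:420,:560]
    P=np.linalg.inv(K)@(np.stack([u,v,np.ones_like(u)]).reshape(3,-1)*c['depth'].reshape(1,-1))
    return (T[:3,:3]@P+T[:3,3:]).reshape(3,420,560)
def tips():
    c=vision.camera('side');P=cloud(c);e=readout.get_obs()['eef_pos']
    m=(abs(P[0]-e[0])<.06)&(abs(P[1]-e[1])<.03)&(P[2]>.006)&(P[2]<.12)&(c['color'].max(2)<110)
    for s in(-1,1):
        k=m&((P[0]-e[0])*s>.01);z=P[2][k];l=k&(P[2]<np.percentile(z,12));print('tip',s,np.percentile(z,[1,3,6,12]).round(3),P[:,l].mean(1).round(3))
    return c
E
python3 - <<'E'
from h import *
go((.435,.075,.032,1.571));tips();go()
E
```

```text
t 6.55 [0.4354 0.2296 0.0024] op 0.6040449018215409 F [-0.1 -0.4 -0.1]
[-154.6   -0.4  -29.6] [ 0. -0. -0.]
tip -1 [0.029 0.031 0.037 0.05 ] [0.405 0.236 0.038]
tip 1 [0.032 0.037 0.043 0.056] [0.468 0.238 0.043]
t 6.6 [0.4354 0.2297 0.0024] op 0.5996063068977503 F [-0.5 -0.1 -0.4]
```

Emit:
play_rows(xyz=[[0, 0, 6], [0, 0, 12], [-10, 0, 12], [-20, 0, 12], [-30, 0, 12], [-38, 0, 12], [-46, 0, 12], [-54, 0, 12], [-62, 0, 12], [-70, 0, 12]], rot=[[0, 0, 0], [0, 0, 0], [0, 0, 0], [0, 0, 0], [0, 0, 0], [0, 0, 0], [0, 0, 0], [0, 0, 0], [0, 0, 0], [0, 0, 0]], grip=[0.6, 0.6, 0.6, 0.6, 0.6, 0.6, 0.6, 0.6, 0.6, 0.6])

```text
time_s: 7.85
eef_pos: [0.4354, 0.1592, -0.0096]
eef_rot: [0.0, 0.707, 0.707, 0.0]
wrist_force: [0.4, 1.2, 0.9]
opening: 0.602
grasp_force: 0.6
```

```bash
python3 - <<'E'
from h import *
go((.435,.075,-.01,1.571));tins(vision.camera('top'));tips()
E
```

```text
t 7.85 [ 0.4354  0.1592 -0.0096] op 0.6023042792537417 F [0.4 1.2 0.9]
[-84.2  -0.4   0.4] [ 0. -0. -0.]
tin [0.6125 0.1342] circ 0.5192 0.0654 0.1603 z 0.048
tin [ 0.607  -0.0854] circ 0.5177 -0.0612 0.1374 z 0.048
tin [ 0.4497 -0.1093] circ 0.4291 -0.0849 0.0754 z 0.048
tin [0.4356 0.0989] circ 0.4303 0.0514 0.087 z 0.048
tip -1 [0.009 0.014 0.02  0.027] [0.413 0.156 0.019]
tip 1 [0.01  0.015 0.019 0.03 ] [0.457 0.155 0.02 ]
```

Emit:
play_rows(xyz=[[-10, 0, 0], [-20, 0, 0], [-30, 0, 0], [-40, 0, 0], [-49, 0, 0], [-57, 0, 0], [-63, 0, 0], [-68, 0, 0], [-72, 0, 0], [-72, 0, 0]], rot=[[0, 0, 0], [0, 0, 0], [0, 0, 0], [0, 0, 0], [0, 0, 0], [0, 0, 0], [0, 0, 0], [0, 0, 0], [0, 0, 0], [0, 0, 0]], grip=[0.6, 0.6, 0.6, 0.6, 0.6, 0.6, 0.6, 0.6, 0.6, 0.6])

```text
time_s: 9.2
eef_pos: [0.4352, 0.0873, -0.0098]
eef_rot: [0.0, 0.707, 0.707, -0.0]
wrist_force: [0.9, 0.7, -0.2]
opening: 0.595
grasp_force: 0.0
```

```bash
python3 - <<'E'
from h import *
tins(vision.camera('top'));go((.345,.03,.09,3.114),(.345,.03,-.01,3.114))
E
```

```text
tin [0.6124 0.1342] circ 0.5167 0.0697 0.1607 z 0.048
tin [ 0.607  -0.0854] circ 0.5181 -0.06 0.1374 z 0.048
tin [ 0.4497 -0.1092] circ 0.4291 -0.0849 0.0754 z 0.048
tin [0.4336 0.0181] circ 0.4315 0.0039 0.0533 z 0.048
t 9.25 [ 0.4352  0.0875 -0.0098] op 0.5960694893261556 F [-0.5 -0.4  0.3]
[-57.5 -90.2 -99.7] [-0.    -0.    -1.543]
[-57.5 -90.2   0.3] [-0.    -0.    -1.543]
```

Emit:
play_rows(xyz=[[25, 0, 0], [35, 0, -50], [20, -20, -100], [0, -50, -100], [-20, -80, -100], [-40, -100, -100], [-57, -100, -100], [-57, -100, -100], [-57, -100, -100], [-57, -100, -100]], rot=[[0, 0, 0], [0, 0, -0.18], [0, 0, -0.36], [0, 0, -0.54], [0, 0, -0.72], [0, 0, -0.9], [0, 0, -1.08], [0, 0, -1.26], [0, 0, -1.44], [0, 0, -1.543]], grip=[0.6, 0.6, 0.6, 0.6, 0.6, 0.6, 0.6, 0.6, 0.6, 0.6])

```text
time_s: 10.5
eef_pos: [0.3352, 0.0306, 0.0903]
eef_rot: [0.0, 0.012, 1.0, -0.0]
wrist_force: [0.2, 0.5, 1.1]
opening: 0.603
grasp_force: 0.0
```

```bash
python3 - <<'E'
from h import *
tins(vision.camera('top'));c=vision.camera('side');tins(c);go((.345,.025,-.01,3.114))
E
```

```text
tin [0.6125 0.1342] circ 0.5179 0.0682 0.1608 z 0.049
tin [ 0.6071 -0.0855] circ 0.5164 -0.064 0.1369 z 0.049
tin [ 0.4496 -0.1093] circ 0.4299 -0.084 0.0751 z 0.048
tin [ 0.4498 -0.1079] circ 0.4601 0.2371 0.3902 z 0.05
tin [ 0.6077 -0.0835] circ 0.5493 0.251 0.3821 z 0.049
tin [0.6133 0.1367] circ 0.5566 0.361 0.2766 z 0.05
t 10.6 [0.3352 0.0307 0.0902] op 0.6004638794724014 F [ 0.8 -0.3  0.4]
[-10.   -5.4 100.2] [-0.    -0.     0.001]
```

```bash
python3 - <<'E'
from h import *
for n in('top','side'):
    c=vision.camera(n);P=cloud(c);m=masks(c)[0]&(P[0]<.52)&(P[0]>.35)&(P[1]>-.055)&(P[1]<.12)
    q=P[:,m];print(n,m.sum(),q.min(1) if m.any() else '',q.max(1) if m.any() else '')
    if n=='side':cv2.imwrite('pics/s3.png',c['color'][100:350,180:480,::-1].repeat(2,0).repeat(2,1))
E
```

```text
top 192 [ 0.38577725 -0.02329192  0.04192245] [0.47792049 0.04740216 1.30726785]
side 190 [ 0.39745952 -0.00300695  0.04534117] [0.47704499 0.04679819 0.05481696]
```

View pics/s3.png

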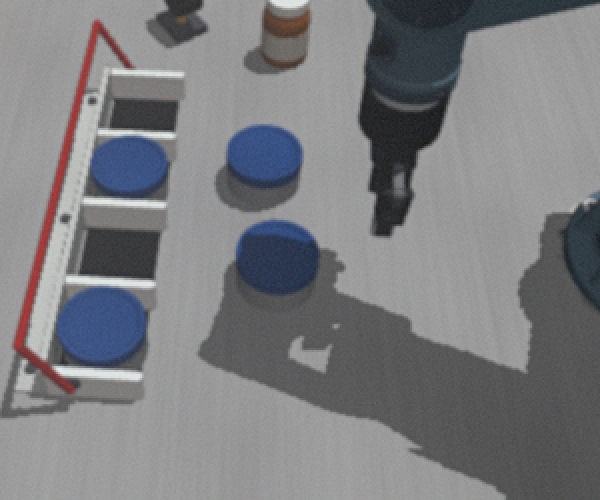

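Tin A is clear in the side view at crop (278,253), with its lid in the arm's shadow. My mask missed it there, so I'll switch to a hue mask that copes with shadow.

```bash
cat >> h.py <<'E'
def lids(c,n=''):
    h=cv2.cvtColor(c['color'],cv2.COLOR_RGB2HSV);m=(h[:,:,0]>105)&(h[:,:,0]<125)&(h[:,:,1]>140)&(h[:,:,2]>35)
    m=cv2.morphologyEx(m.astype(np.uint8),cv2.MORPH_OPEN,np.ones((3,3),np.uint8))
    for ce,s,k in blobs(m,250):
        hull=cv2.convexHull(np.argwhere(k)[:,::-1].astype(np.int32))
        w=np.array([ray(c,p[0],.05)[:2] for p in hull])
        lo,hi=w.min(0),w.max(0)
        print(n,'lid',ray(c,ce,.05)[:2].round(4),'x',lo[0].round(4),hi[0].round(4),'y',lo[1].round(4),hi[1].round(4))
E
python3 - <<'E'
from h import *
lids(vision.camera('side'),'side')
lids(vision.camera('top'),'top')
lids(dict(np.load('side0.npz')),'side0')
E
```

```text
side lid [ 0.4429 -0.1089] x 0.4145 0.4761 y -0.1475 -0.0691
top lid [0.6118 0.1335] x 0.5674 0.6567 y 0.0905 0.176
top lid [ 0.6065 -0.0855] x 0.5634 0.6498 y -0.1281 -0.0426
top lid [ 0.45   -0.1087] x 0.4063 0.4925 y -0.1512 -0.065
top lid [0.4355 0.0382] x 0.3941 0.4778 y -0.0031 0.0808
side0 lid [0.4361 0.1631] x 0.4036 0.468 y 0.1229 0.1913
```

Emit:
play_rows(xyz=[[0, 10, 50], [0, 10, 98], [0, 10, 100], [-20, 10, 100], [-36, 11, 100], [-50, 11, 100], [-60, 10, 100], [-70, 8, 100], [-80, 7, 100], [-90, 6, 100]], rot=[[0, 0, 0], [0, 0, 0], [0, 0, 0], [0, 0, 0], [0, 0, 0], [0, 0, 0], [0, 0, 0], [0, 0, 0], [0, 0, 0], [0, 0, 0]], grip=[0.6, 0.6, 0.6, 0.6, 0.6, 0.6, 0.6, 0.6, 0.6, 0.6])

```text
time_s: 12.05
eef_pos: [0.4258, 0.034, -0.0098]
eef_rot: [-0.0, 0.014, 1.0, 0.0]
wrist_force: [-2.2, -0.1, 1.5]
opening: 0.604
grasp_force: 1.0
```

```bash
python3 - <<'E'
from h import *
c=vision.camera('side');P=cloud(c);h=cv2.cvtColor(c['color'],cv2.COLOR_RGB2HSV);m=(h[:,:,0]>105)&(h[:,:,0]<125)&(h[:,:,1]>140)&(h[:,:,2]>35)&(P[0]>.4)&(P[0]<.54)&(P[1]>-.05)&(P[1]<.11)&(P[2]>.046)
print(np.percentile(P[:,m],[1,50,99],axis=1).round(3))
lids(vision.camera('top'));go((.472,.026,-.01,3.114),(.52,.0245,-.01,3.114),(.562,.023,-.01,3.114))
E
```

```text
[[ 0.451 -0.008  0.046]
 [ 0.473  0.002  0.05 ]
 [ 0.5    0.069  0.053]]
 lid [0.6118 0.1335] x 0.5674 0.6567 y 0.0905 0.176
 lid [ 0.6065 -0.0855] x 0.5634 0.6498 y -0.1281 -0.0426
 lid [ 0.4499 -0.1087] x 0.4063 0.4925 y -0.1512 -0.0649
t 12.15 [ 0.4269  0.0337 -0.0095] op 0.6025191682099194 F [0.1 0.3 0.3]
[-45.3  -6.5   0.5] [-0.     0.001 -0.   ]
[-93.3  -6.6   0.6] [-0.     0.001 -0.   ]
[-135.3   -7.     0.7] [-0.     0.001 -0.   ]
```

Emit:
play_rows(xyz=[[-10, -1, 0], [-20, -3, 0], [-30, -5, 0], [-40, -6, 0], [-50, -7, 0], [-60, -7, 0], [-70, -7, 0], [-80, -7, 0], [-88, -7, 0], [-96, -7, 0]], rot=[[0, 0, 0], [0, 0, 0], [0, 0, 0], [0, 0, 0], [0, 0, 0], [0, 0, 0], [0, 0, 0], [0, 0, 0], [0, 0, 0], [0, 0, 0]], grip=[0.6, 0.6, 0.6, 0.6, 0.6, 0.6, 0.6, 0.6, 0.6, 0.6])

```text
time_s: 13.4
eef_pos: [0.5216, 0.0245, -0.0097]
eef_rot: [-0.0, 0.014, 1.0, 0.0]
wrist_force: [-0.9, 0.3, 0.1]
opening: 0.603
grasp_force: 0.6
```

```bash
cat >> h.py <<'E'
def near(c,x0,x1,y0,y1):
    P=cloud(c);h=cv2.cvtColor(c['color'],cv2.COLOR_RGB2HSV);m=(h[:,:,0]>105)&(h[:,:,0]<125)&(h[:,:,1]>140)&(h[:,:,2]>35)&(P[0]>x0)&(P[0]<x1)&(P[1]>y0)&(P[1]<y1)&(P[2]>.046)
    print('near',m.sum(),np.percentile(P[:2,m],[1,50,99],axis=1).round(3).tolist())
E
python3 - <<'E'
from h import *
c=vision.camera('side');near(c,.5,.7,-.035,.08)
go((.562,.023,-.01,3.114))
E
```

```text
near 114 [[0.549, -0.016], [0.569, -0.009], [0.595, 0.004]]
t 13.45 [ 0.5229  0.0243 -0.0094] op 0.5977458095135144 F [-0.8 -0.5 -0.3]
[-39.2  -0.2   0.6] [-0.     0.001 -0.   ]
```

Emit:
play_rows(xyz=[[-8, 0, 0], [-16, 0, 0], [-24, 0, 0], [-30, 0, 0], [-34, 0, 0], [-37, 0, 0], [-39, 0, 0], [-41, 0, 0], [-42, 0, 0], [-42, 0, 0]], rot=[[0, 0, 0], [0, 0, 0], [0, 0, 0], [0, 0, 0], [0, 0, 0], [0, 0, 0], [0, 0, 0], [0, 0, 0], [0, 0, 0], [0, 0, 0]], grip=[0.6, 0.6, 0.6, 0.6, 0.6, 0.6, 0.6, 0.6, 0.6, 0.6])

```text
time_s: 14.7
eef_pos: [0.5633, 0.0233, -0.0097]
eef_rot: [0.0, 0.014, 1.0, 0.0]
wrist_force: [-0.7, 0.2, 0.1]
opening: 0.6
grasp_force: 0.2
```

```bash
python3 - <<'E'
from h import *
c=vision.camera('side');near(c,.5,.7,-.035,.08);near(c,.5,.7,-.14,-.035);near(c,.5,.7,.08,.2)
go()
E
```

```text
near 92 [[0.596, -0.019], [0.612, -0.01], [0.634, -0.002]]
near 173 [[0.619, -0.111], [0.634, -0.076], [0.649, -0.045]]
near 406 [[0.579, 0.099], [0.616, 0.159], [0.654, 0.178]]
t 14.75 [ 0.5633  0.0233 -0.0097] op 0.6029406826671492 F [-0.1 -0.2 -0.1]
```

Emit:
play_rows(xyz=[[-1, 0, 0], [-2, 0, 0], [-3, 0, 0], [-3, 0, 0], [-4, 0, 0], [-4, 0, 0], [-5, 0, 0], [-5, 0, 0], [-6, 0, 0], [-6, 0, 0]], rot=[[0, 0, 0], [0, 0, 0], [0, 0, 0], [0, 0, 0], [0, 0, 0], [0, 0, 0], [0, 0, 0], [0, 0, 0], [0, 0, 0], [0, 0, 0]], grip=[0.6, 0.6, 0.6, 0.6, 0.6, 0.6, 0.6, 0.6, 0.6, 0.6])

```text
time_s: 16.0
eef_pos: [0.5651, 0.0233, -0.0103]
eef_rot: [-0.004, 0.014, 1.0, 0.0]
wrist_force: [-15.3, -1.6, 12.5]
opening: 0.599
grasp_force: 9.6
```

Emit:
play_rows(xyz=[[40, 0, 0], [95, 0, -10], [130, 0, -40], [130, -10, -60], [125, -30, -60], [118, -45, -60], [118, -52, -60], [118, -52, -60], [118, -52, -60], [118, -52, -30]], rot=[[0, 0, 0], [0, 0, 0], [0, 0, 0.18], [0, 0, 0.36], [0, 0, 0.54], [0, 0, 0.72], [0, 0, 0.9], [0, 0, 1.08], [0, 0, 1.26], [0, 0, 1.44]], grip=[0.6, 0.6, 0.6, 0.6, 0.6, 0.6, 0.6, 0.6, 0.6, 0.6])

```text
time_s: 17.25
eef_pos: [0.453, -0.0266, 0.0222]
eef_rot: [0.003, 0.672, 0.741, 0.002]
wrist_force: [1.0, 0.2, 0.2]
opening: 0.598
grasp_force: 0.0
```

```bash
python3 - <<'E'
from h import *
lids(vision.camera('top'));go((.45,-.028,-.01,1.571),(.45,-.1447,-.01,1.571))
E
```

```text
lid [0.6118 0.1335] x 0.5675 0.6567 y 0.0905 0.176
 lid [0.612 0.021] x 0.5694 0.6535 y -0.0219 0.0636
 lid [ 0.6065 -0.0856] x 0.5634 0.6498 y -0.1281 -0.0426
 lid [ 0.4441 -0.1277] x 0.4063 0.4891 y -0.1512 -0.1011
t 17.3 [ 0.449  -0.0255  0.0177] op 0.5968826360009297 F [-3.1 -0.1 -1.7]
[-2.6  0.8 27.7] [-0.001 -0.     0.089]
[-118.9   -9.6   27.7] [-0.001 -0.     0.089]
```

Emit:
play_rows(xyz=[[-2, 1, 15], [-2, 1, 28], [-12, 0, 28], [-22, -1, 28], [-32, -2, 28], [-42, -3, 28], [-51, -4, 28], [-60, -5, 28], [-69, -5, 28], [-78, -6, 28]], rot=[[0, 0, 0.09], [0, 0, 0.1], [0, 0, 0.1], [0, 0, 0.1], [0, 0, 0.1], [0, 0, 0.1], [0, 0, 0.1], [0, 0, 0.1], [0, 0, 0.1], [0, 0, 0.1]], grip=[0.6, 0.6, 0.6, 0.6, 0.6, 0.6, 0.6, 0.6, 0.6, 0.6])

```text
time_s: 18.55
eef_pos: [0.4519, -0.1044, -0.0077]
eef_rot: [0.0, 0.706, 0.708, 0.0]
wrist_force: [-0.5, 2.5, 2.2]
opening: 0.604
grasp_force: 1.5
```

```bash
python3 - <<'E'
from h import *
lids(vision.camera('top'));go((.45,-.144,-.01,1.571))
E
```

```text
lid [0.6118 0.1334] x 0.5674 0.6567 y 0.0905 0.176
 lid [0.6116 0.0211] x 0.5669 0.6535 y -0.0219 0.0636
 lid [ 0.6066 -0.0857] x 0.5634 0.6498 y -0.1282 -0.0426
t 18.6 [ 0.4521 -0.1054 -0.0076] op 0.597794444226865 F [-0.4 -0.4 -0.2]
[-38.6  -2.3   2.4] [0.001 0.001 0.003]
```

Emit:
play_rows(xyz=[[-9, 0, 1], [-18, -1, 2], [-25, -1, 2], [-31, -2, 2], [-36, -2, 2], [-38, -2, 2], [-39, -2, 2], [-39, -2, 2], [-10, -2, 2], [10, -2, -30]], rot=[[0, 0, 0], [0, 0, 0], [0, 0, 0], [0, 0, 0], [0, 0, 0], [0, 0, 0], [0, 0, 0], [0, 0, 0], [0, 0, 0], [0, 0, 0]], grip=[0.6, 0.6, 0.6, 0.6, 0.6, 0.6, 0.6, 0.6, 0.6, 0.6])

```text
time_s: 19.85
eef_pos: [0.4476, -0.0921, 0.0208]
eef_rot: [-0.002, 0.706, 0.708, -0.001]
wrist_force: [1.2, 0.2, 0.1]
opening: 0.601
grasp_force: 0.0
```

```bash
python3 - <<'E'
from h import *
go((.35,-.19,.06,3.114))
E
```

```text
t 19.85 [ 0.4476 -0.0921  0.0208] op 0.601321667249994 F [1.2 0.2 0.1]
[-97.5 -98.1 -39. ] [-0.002 -0.005 -1.54 ]
```

Emit:
play_rows(xyz=[[0, -20, -30], [0, -50, -60], [0, -80, -70], [-20, -100, -70], [-50, -100, -70], [-75, -100, -60], [-98, -100, -50], [-98, -100, -40], [-98, -100, -40], [-98, -100, -40]], rot=[[0, 0, -0.15], [0, 0, -0.33], [0, 0, -0.51], [0, 0, -0.69], [0, 0, -0.87], [0, 0, -1.05], [0, 0, -1.23], [0, 0, -1.41], [0, 0, -1.54], [0, 0, -1.54]], grip=[0.6, 0.6, 0.6, 0.6, 0.6, 0.6, 0.6, 0.6, 0.6, 0.6])

```text
time_s: 21.1
eef_pos: [0.3501, -0.1922, 0.0623]
eef_rot: [0.0, 0.014, 1.0, -0.0]
wrist_force: [0.3, 0.2, -0.2]
opening: 0.596
grasp_force: 0.0
```

```bash
python3 - <<'E'
from h import *
lids(vision.camera('top'));c=vision.camera('side');near(c,.38,.52,-.26,-.13);go((.35,-.1907,-.01,3.114),(.403,-.1907,-.01,3.114),(.47,-.192,-.01,3.114),(.559,-.1945,-.01,3.114))
E
```

```text
lid [0.6118 0.1335] x 0.5675 0.6567 y 0.0905 0.176
 lid [0.6116 0.0211] x 0.5669 0.6534 y -0.0219 0.0636
 lid [ 0.6065 -0.0856] x 0.5634 0.6498 y -0.1282 -0.0426
 lid [ 0.4506 -0.1902] x 0.4067 0.4928 y -0.2341 -0.1478
near 231 [[0.419, -0.229], [0.467, -0.21], [0.489, -0.172]]
t 21.2 [ 0.3502 -0.1922  0.0625] op 0.6007595525609271 F [-0.3  0.7 -0.7]
[ 0.3  1.6 72.5] [-0.001  0.    -0.003]
[-52.7   3.2  72.5] [-0.001  0.    -0.003]
[-119.7    3.9   72.5] [-0.001  0.    -0.003]
[-208.7    4.1   72.6] [-0.001  0.    -0.003]
```

Emit:
play_rows(xyz=[[0, 2, 40], [0, 2, 72], [-20, 3, 72], [-38, 3, 72], [-50, 3, 72], [-60, 3, 72], [-71, 3, 72], [-82, 3, 72], [-93, 3, 72], [-104, 4, 72]], rot=[[0, 0, 0], [0, 0, 0], [0, 0, 0], [0, 0, 0], [0, 0, 0], [0, 0, 0], [0, 0, 0], [0, 0, 0], [0, 0, 0], [0, 0, 0]], grip=[0.6, 0.6, 0.6, 0.6, 0.6, 0.6, 0.6, 0.6, 0.6, 0.6])

```text
time_s: 22.45
eef_pos: [0.4549, -0.1911, -0.0097]
eef_rot: [0.0, 0.014, 1.0, -0.0]
wrist_force: [-2.1, -0.0, 1.7]
opening: 0.6
grasp_force: 1.2
```

```bash
python3 - <<'E'
from h import *
c=vision.camera('side');near(c,.42,.58,-.28,-.13);go((.559,-.1945,-.01,3.114))
E
```

```text
near 67 [[0.479, -0.233], [0.498, -0.225], [0.521, -0.212]]
t 22.5 [ 0.4563 -0.1914 -0.0094] op 0.6005468415002471 F [-0.5  0.4  0.7]
[-102.7   -0.3    0.8] [-0.001  0.002 -0.   ]
```

Emit:
play_rows(xyz=[[-10, 0, 0], [-20, 0, 0], [-30, 0, 0], [-40, 0, 0], [-50, 0, 0], [-60, 0, 0], [-70, 0, 0], [-80, 0, 0], [-88, 0, 0], [-95, 0, 0]], rot=[[0, 0, 0], [0, 0, 0], [0, 0, 0], [0, 0, 0], [0, 0, 0], [0, 0, 0], [0, 0, 0], [0, 0, 0], [0, 0, 0], [0, 0, 0]], grip=[0.6, 0.6, 0.6, 0.6, 0.6, 0.6, 0.6, 0.6, 0.6, 0.6])

```text
time_s: 23.75
eef_pos: [0.5496, -0.1936, -0.0097]
eef_rot: [-0.0, 0.014, 1.0, 0.0]
wrist_force: [-1.4, -0.1, 0.3]
opening: 0.6
grasp_force: 0.7
```

Emit:
play_rows(xyz=[[-3, 0, 0], [-5, 0, 0], [-7, 0, 0], [-9, 0, 0], [-10, 0, 0], [-11, 0, 0], [-12, 0, 0], [-13, 0, 0], [-13, 0, 0], [-13, 0, 0]], rot=[[0, 0, 0], [0, 0, 0], [0, 0, 0], [0, 0, 0], [0, 0, 0], [0, 0, 0], [0, 0, 0], [0, 0, 0], [0, 0, 0], [0, 0, 0]], grip=[0.6, 0.6, 0.6, 0.6, 0.6, 0.6, 0.6, 0.6, 0.6, 0.6])

```text
time_s: 25.0
eef_pos: [0.5581, -0.1938, -0.01]
eef_rot: [-0.004, 0.014, 1.0, 0.001]
wrist_force: [-17.2, -1.2, 11.6]
opening: 0.603
grasp_force: 10.0
```

Emit:
play_rows(xyz=[[60, 0, 0], [115, 0, -20], [115, 0, -75], [115, 0, -130], [115, 50, -130], [65, 85, -130], [15, 120, -130], [-35, 150, -130], [-95, 163, -130], [-145, 163, -130]], rot=[[0, 0, 0], [0, 0, 0], [0, 0, 0], [0, 0, 0], [0, 0, 0], [0, 0, 0], [0, 0, 0], [0, 0, 0], [0, 0, 0], [0, 0, 0]], grip=[0.6, 0.6, 0.6, 0.4, 0.2, 0, 0, 0, 0, 0])

```text
time_s: 26.25
eef_pos: [0.7141, -0.0332, 0.1204]
eef_rot: [0.001, 0.013, 1.0, 0.0]
wrist_force: [0.7, -0.4, -0.2]
opening: 0.002
grasp_force: 0.0
```

```bash
cat >> h.py <<'E'
def red(c,n):
    P=cloud(c);v=masks(c)[1]&(P[0]>.5)&(P[0]<.75)&(abs(P[1]+.03)<.22);q=P[:,v]
    for lo in(-.22,-.12,.05,.1):
        k=(q[1]>lo)&(q[1]<lo+.08); 
        if k.sum()>8: print(n,'red y',lo+.04,k.sum(),np.median(q[:,k],1).round(4))
E
python3 - <<'E'
from h import *
c=vision.camera('side');P=cloud(c);e=readout.get_obs()['eef_pos'];print(e)
m=(abs(P[0]-e[0])<.045)&(abs(P[1]-e[1])<.05)&(c['color'].max(2)<90)&(P[2]>.08);print('tip z',np.percentile(P[2][m],[0,1,2,5]).round(3))
red(c,'side');c=vision.camera('top');red(c,'top');lids(c)
cv2.imwrite('pics/t4.png',c['color'][:,:,::-1]);cv2.imwrite('pics/s4.png',vision.camera('side')['color'][60:340,120:480,::-1].repeat(2,0).repeat(2,1))
go()
E
```

```text
[ 0.71857007 -0.03444878  0.11914946]
tip z [0.145 0.154 0.163 0.196]
side red y -0.18 58 [ 0.6631 -0.1749  0.1116]
side red y -0.07999999999999999 74 [ 0.6663 -0.0767  0.1113]
side red y 0.09 13 [0.6732 0.126  0.1109]
side red y 0.14 102 [0.6739 0.1513 0.1109]
top red y -0.18 93 [ 0.6628 -0.1797  0.11  ]
top red y -0.07999999999999999 36 [ 0.6655 -0.103   0.1092]
top red y 0.09 15 [0.6729 0.1235 0.1094]
top red y 0.14 72 [0.6733 0.1485 0.1099]
 lid [0.616 0.144] x 0.5678 0.6567 y 0.1095 0.176
 lid [ 0.6024 -0.0956] x 0.5634 0.6494 y -0.1281 -0.0583
 lid [ 0.6045 -0.1951] x 0.5603 0.6465 y -0.2391 -0.1514
t 26.4 [ 0.7131 -0.0347  0.1188] op 0.001215209349395054 F [-1.3  0.8 -0.9]
```

View pics/s4.png

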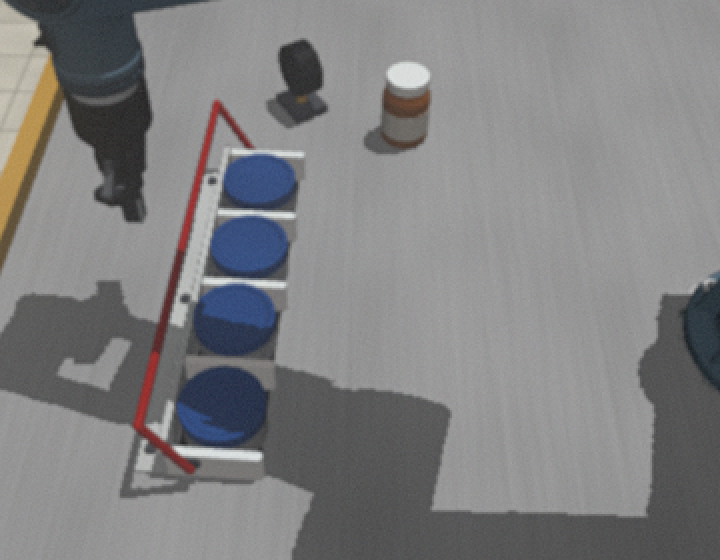

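All four bays are full and the bail still leans back, with its bar running from (215,105) to (140,425). The gripper is behind the bar. I'll lower it and sweep forward.

Emit:
play_rows(xyz=[[0, 0, 30], [0, 0, 60], [0, 0, 66], [10, 0, 66], [20, 0, 66], [30, 0, 66], [40, 0, 66], [50, 0, 66], [60, 0, 66], [70, 0, 66]], rot=[[0, 0, 0], [0, 0, 0], [0, 0, 0], [0, 0, 0], [0, 0, 0], [0, 0, 0], [0, 0, 0], [0, 0, 0], [0, 0, 0], [0, 0, 0]], grip=[0, 0, 0, 0, 0, 0, 0, 0, 0, 0])

```text
time_s: 27.65
eef_pos: [0.6434, -0.0336, 0.057]
eef_rot: [0.003, 0.014, 1.0, -0.001]
wrist_force: [2.7, 0.8, 2.3]
opening: -0.001
grasp_force: 0.0
```

```bash
python3 - <<'E'
from h import *
go();red(vision.camera('side'),'side');red(vision.camera('top'),'top')
E
```

```text
t 27.65 [ 0.6434 -0.0336  0.057 ] op -0.0014075763206160682 F [2.7 0.8 2.3]
side red y -0.18 67 [ 0.6198 -0.1829  0.1206]
side red y -0.07999999999999999 84 [ 0.6234 -0.0777  0.1206]
side red y 0.09 33 [0.6293 0.1194 0.1205]
side red y 0.14 121 [0.6303 0.1468 0.1206]
top red y -0.18 93 [ 0.6185 -0.1798  0.1193]
top red y -0.07999999999999999 54 [ 0.621  -0.0687  0.1199]
top red y 0.09 22 [0.6279 0.1201 0.1202]
top red y 0.14 80 [0.629  0.1449 0.1192]
```

Emit:
play_rows(xyz=[[10, 0, 2], [20, 0, 4], [29, 0, 6], [38, 0, 8], [46, 0, 10], [52, 0, 10], [54, 0, 10], [54, 0, 10], [30, 0, 10], [20, 0, -25]], rot=[[0, 0, 0], [0, 0, 0], [0, 0, 0], [0, 0, 0], [0, 0, 0], [0, 0, 0], [0, 0, 0], [0, 0, 0], [0, 0, 0], [0, 0, 0]], grip=[0, 0, 0, 0, 0, 0, 0, 0, 0, 0])

```text
time_s: 29.0
eef_pos: [0.6191, -0.032, 0.0764]
eef_rot: [-0.004, 0.014, 1.0, 0.001]
wrist_force: [-0.4, 0.7, -0.3]
opening: 0.004
grasp_force: 0.0
```

```bash
python3 - <<'E'
from h import *
go();red(vision.camera('side'),'side');red(vision.camera('top'),'top');go()
E
```

```text
t 29.0 [ 0.6191 -0.032   0.0764] op 0.004081749617913307 F [-0.4  0.7 -0.3]
side red y -0.18 63 [ 0.5662 -0.1769  0.0977]
side red y -0.07999999999999999 82 [ 0.5697 -0.0787  0.0972]
side red y 0.14 94 [0.5772 0.1535 0.0976]
top red y -0.18 97 [ 0.5673 -0.1821  0.096 ]
top red y -0.07999999999999999 56 [ 0.57   -0.0937  0.0959]
top red y 0.14 61 [0.5774 0.1533 0.0958]
t 29.1 [ 0.6247 -0.0333  0.0831] op 0.001483771488818844 F [ 0.9 -0.2  1.3]
```

Emit:
play_rows(xyz=[[0, 0, -20], [30, 0, -20], [53, 0, -20], [53, 0, -10], [54, 0, 2], [56, 0, 12], [60, 0, 18], [64, 0, 25], [69, 0, 32], [73, 0, 39]], rot=[[0, 0, 0], [0, 0, 0], [0, 0, 0], [0, 0, 0], [0, 0, 0], [0, 0, 0], [0, 0, 0], [0, 0, 0], [0, 0, 0], [0, 0, 0]], grip=[0, 0, 0, 0, 0, 0, 0, 0, 0, 0])

```text
time_s: 30.35
eef_pos: [0.5487, -0.0306, 0.0399]
eef_rot: [0.0, 0.014, 1.0, -0.0]
wrist_force: [1.0, -0.3, 0.1]
opening: 0.0
grasp_force: 0.5
```

```bash
python3 - <<'E'
from h import *
go((.541,-.033,.006,3.114));red(vision.camera('side'),'side');red(vision.camera('top'),'top')
E
```

```text
t 30.35 [ 0.5487 -0.0306  0.0399] op 0.0003122253421916919 F [ 1.  -0.3  0.1]
[ 7.6 -2.6 33.9] [-0.     0.001 -0.   ]
side red y 0.14 83 [0.5535 0.154  0.0579]
top red y -0.18 83 [ 0.5435 -0.1781  0.0559]
top red y -0.07999999999999999 14 [ 0.5454 -0.1141  0.0569]
top red y 0.14 59 [0.5537 0.1538 0.0557]
```

Emit:
play_rows(xyz=[[2, 0, 5], [4, 0, 9], [5, 0, 13], [6, 0, 16], [7, 0, 19], [7, 0, 21], [7, 0, 22], [7, 0, 23], [7, 0, 24], [7, 0, 24]], rot=[[0, 0, 0], [0, 0, 0], [0, 0, 0], [0, 0, 0], [0, 0, 0], [0, 0, 0], [0, 0, 0], [0, 0, 0], [0, 0, 0], [0, 0, 0]], grip=[0, 0, 0, 0, 0, 0, 0, 0, 0, 0])

```text
time_s: 31.7
eef_pos: [0.5414, -0.0304, 0.0173]
eef_rot: [-0.0, 0.014, 1.0, -0.0]
wrist_force: [-5.6, 0.2, 11.8]
opening: -0.001
grasp_force: 5.9
```

```bash
python3 - <<'E'
from h import *
go();red(vision.camera('side'),'side');red(vision.camera('top'),'top')
E
```

```text
t 31.7 [ 0.5414 -0.0304  0.0173] op -0.001237716013415847 F [-5.6  0.2 11.8]
side red y 0.14 80 [0.5506 0.1545 0.0357]
top red y -0.18 89 [ 0.5411 -0.1804  0.0341]
top red y -0.07999999999999999 11 [ 0.543  -0.1152  0.034 ]
top red y 0.14 56 [0.551  0.1542 0.0344]
```

Emit:
play_rows(xyz=[[0, 0, -10], [0, 0, -40], [20, 0, -80], [60, 0, -120], [100, 0, -140], [120, 0, -140], [120, 0, -140], [120, 0, -140], [120, 0, -140], [120, 0, -140]], rot=[[0, 0, 0], [0, 0, 0], [0, 0, 0], [0, 0, 0], [0, 0, 0], [0, 0, 0], [0, 0, 0], [0, 0, 0], [0, 0, 0], [0, 0, 0]], grip=[0, 0, 0, 0, 0, 0, 0, 0, 0, 0])

```text
time_s: 33.05
eef_pos: [0.422, -0.027, 0.156]
eef_rot: [-0.0, 0.014, 1.0, 0.0]
wrist_force: [-0.3, -0.6, -0.1]
opening: 0.001
grasp_force: 0.0
```

```bash
python3 - <<'E'
from h import *
go();c=vision.camera('side');red(c,'side');cv2.imwrite('pics/end.png',c['color'][:,:,::-1]);c=vision.camera('top');red(c,'top');lids(c)
E
```

```text
t 33.05 [ 0.422 -0.027  0.156] op 0.0006469915962183675 F [-0.3 -0.6 -0.1]
side red y -0.18 51 [ 0.5399 -0.1756  0.0355]
side red y -0.07999999999999999 71 [ 0.543  -0.0785  0.0361]
side red y 0.09 18 [0.55   0.1237 0.0353]
side red y 0.14 92 [0.5505 0.1496 0.0357]
top red y -0.18 82 [ 0.5407 -0.1779  0.0343]
top red y -0.07999999999999999 86 [ 0.5438 -0.0796  0.0343]
top red y 0.09 16 [0.5503 0.1238 0.0339]
top red y 0.14 70 [0.5507 0.1485 0.0342]
 lid [0.6117 0.1335] x 0.5674 0.6567 y 0.0905 0.176
 lid [0.6121 0.0209] x 0.5694 0.6535 y -0.0219 0.0637
 lid [ 0.6065 -0.0855] x 0.5634 0.6498 y -0.1281 -0.0426
 lid [ 0.6045 -0.1952] x 0.5603 0.6465 y -0.2391 -0.1514
```

View pics/end.png

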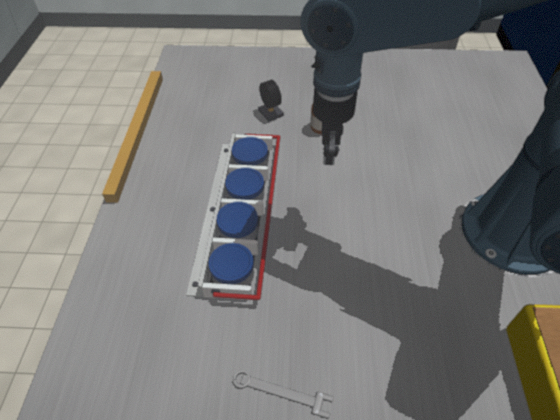

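The bail is closed in front of the four tins, with the bar running from (278,135) to (262,297). The gripper is clear and the bystanders haven't moved.

```bash
python3 -c "
from bench import ctrl
print(ctrl.hand_in())"
```

```text
the job is handed in; nothing more can be done
None
```

I handed the job in at about 33 s: the last images show all four tins home, the bail closed in front of them and the jar, wrench and gauge not visibly moved; the hand-in returned no verdict.

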